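# Show a suspect cuvette to the inspection camera

## Task

The blue-stoppered cuvette failed its baseline check in the photometer and has to be looked over for scratches. Pull out the photometer's sample drawer, lift that cuvette out by its frosted sides without ever touching its clear windows, and bring it to the inspection camera: hold it upright and still, with the middle of its windows at lens height on the lens axis, halfway between the lens and the light panel, a clear window squarely facing the lens. Finish while still holding it there; touch neither camera nor light panel, keep the two white-stoppered cuvettes seated in the drawer, and do not disturb the tube rack, timer or pipette.

Things in the scene. Friction and masses are not known exactly. Their poses are not given: they have to be found in the camera images.
- photometer: White bench photometer, 160 deep (x) x 184 wide (y) x 120 mm high, fixed, placed and turned differently each time. Origin: centre of its underside; -x side is the front with the drawer, z up. Its roof is 95 mm high at the front edge (80 mm in front of the origin) and slopes up to 120 mm at the middle; the shut drawer lies under it.
- sample_drawer (a joint): Photometer's sample drawer: 0 shut (start), 0.085 m fully out; slides along the photometer's -x with about 3 N, stays where left. Three cuvettes stand in a row across it (photometer y), 48 mm apart centre to centre (35 mm clear between), 31 mm behind the inside of its front panel, whose top is 83 mm high; fully out, the row is 55 mm in front of the housing.
- drawer_handle (a point): Middle of the drawer's level steel bar handle: 12 mm diameter, 112 mm long along the photometer's y, axis 56 mm above the worktop and 46 mm in front of the front panel (40 mm clear behind the bar); its stalks are 46 mm either side of the middle. Moves with the drawer. Axes as the photometer's.
- cell_row (a point): Point on the drawer at the pocket floor of the middle pocket, 22 mm above the worktop; moves with the drawer, axes as the photometer's. The three pockets are at y = -48, 0 and +48 mm from it; each is 14 mm square and 14 mm deep in a black block whose top is 36 mm above the worktop.
- cuvette_blue: The cuvette to show: square quartz, 12.5 x 12.5 x 45 mm tall plus a blue stopper of equal width, 8 mm tall; about 18 g. Origin: centre of its underside, z up. Clear windows on its +x and -x faces, frosted white faces +y and -y. In any one of the drawer's pockets, axes as the photometer's: windows face front and back, frosted faces look along the row.
- cuvette_blue_middle (a point): Middle of the blue-stoppered cuvette's windows: on its axis, 25 mm above its underside; axes as the cuvette's. This point goes to the view point.
- cuvette_blue_windows: The two clear windows of the blue-stoppered cuvette (10 mm wide, 39 mm tall, on its +x and -x faces); origin and axes as the cuvette's. The fingers must never touch them.
- cuvette_white_a: Same cuvette with a white stopper, in another pocket; stays seated. Origin: centre of its underside.
- cuvette_white_b: Same cuvette with a white stopper, in another pocket; stays seated. Origin: centre of its underside.
- camera_station: Fixed inspection station, placed and turned differently each time: black base plate 80 x 300 mm, 12 mm thick; blue camera with black lens at its +y end, upright white light panel (96 mm wide, top 175 mm high) at -y. Origin: on the worktop below the view point, z up. Lens axis along y, 130 mm up; lens front at y = +85 mm, panel face at y = -85 mm; camera top 150 mm high.
- view_point (a point): Where the middle of the cuvette's windows must be held: on the lens axis, 130 mm above the worktop, halfway between lens front and light panel (85 mm from each). Axes as the station's: y along the lens axis, x across it.
- tube_rack_blue: Blue microtube rack, 77 x 144 x 48 mm, loose, to the right of the photometer; leave alone. Origin: centre of its underside.
- timer: White lab timer, 64 x 66 x 19 mm, loose, at the front between photometer and camera station; leave alone. Origin: centre of its underside.
- pipette: White pipette, 298 x 32 x 48 mm, lying loose at the front right; leave alone. Origin: below its middle.

How it is judged (in metres and radians):
On the way, in this order (a step that is already met when the one before it is completed fails the run):
1. the sample drawer is pulled out (at least 60 of its 85 mm) (value of joint sample_drawer above 0.06 m), for 0.2 s.
2. the blue-stoppered cuvette is lifted clear of its pocket in the fingers (z of cuvette_blue in the frame of cell_row above 0.03 m and contact force between the fingers and cuvette_blue above 1 N), for 0.2 s.
At the end, for the whole second after the job is handed in: Fingers hold the blue-stoppered cuvette still in the air: mid-window within 8 mm of the lens axis (sideways, height) and 12 mm of halfway between lens and panel, upright within 0.1 rad, windows facing the lens within 0.12 rad; nothing else carries it; white-stoppered cuvettes seated in the drawer (x of cuvette_blue_middle in the frame of view_point between -0.008 and 0.008 m and y of cuvette_blue_middle in the frame of view_point between -0.012 and 0.012 m and z of cuvette_blue_middle in the frame of view_point between -0.008 and 0.008 m and angle between cuvette_blue's own z axis and vertical below 0.1 rad and angle between the x axis of cuvette_blue and the y axis of camera_station, either way round below 0.12 rad and contact force between the fingers and cuvette_blue above 1 N and linear speed of cuvette_blue below 0.02 m/s and contact force between cuvette_blue and camera_station below 0.2 N and z of each of cuvette_white_a, cuvette_white_b in the frame of cell_row below 0.008 m and angle between each of cuvette_white_a, cuvette_white_b's own z axis and vertical below 0.2 rad); the arm keeps its last pose, push and grip.
It fails at once if the robot touches a clear window of the blue-stoppered cuvette (contact force between any of the fingers, the arm and cuvette_blue_windows above 0.5 N).
It fails at once if the camera or the light panel is touched (contact force between anything else and camera_station above 1 N).
It fails at once if a white-stoppered cuvette is lifted or tipped out of its pocket (z of any of cuvette_white_a, cuvette_white_b in the frame of cell_row above 0.01 m or angle between any of cuvette_white_a, cuvette_white_b's own z axis and vertical above 0.25 rad).
It fails at once if the tube rack, the timer or the pipette is disturbed (distance of any of tube_rack_blue, timer, pipette from where it was at the start of the episode above 0.02 m).
It also fails if it takes over 58 s, if anything falls off the work surface, if the arm or the gripper's body presses on something with over 40 N, if the wrist force passes 120 N, or if a joint passes its speed limit or range.

## Robot

A 6-joint arm with a two-finger parallel gripper is mounted at the origin on a cart in front of the work surface, level with it; the furniture and walls round the work are solid. World frame = base frame: x ahead of the robot, y to its left, z up, the work surface at z = 0. Lengths are in m, angles in degrees, forces in N, time in s.
With the tool pointing down it reaches from about 0.275 to 0.75 m from the base axis. Payload 10.2 kg.
Tool frame: the origin (TCP) lies at the very end of the fingers, on their centre line; the grasp point (between the pads) lies robot.grip_point_offset behind it (robot.grip_point_offset is the distance from the TCP to the grasp point, in m); z points along the fingers, y is the line along which they close (so a half turn about z gives the same grasp; the last joint's range is limited). The gripper opens to 88 mm and grips with 3 to 60 N. Pads are 18 mm wide; open, the fingers measure 123 mm over their backs; the gripper's body (75 mm by 187 mm) begins 45 mm behind the grasp point.
Start: joints at [-86.654, 17.928, 85.812, -0, 76.261, -12.8], TCP at [0.146, -0.504, 0.239] pointing down, gripper open.
Joint ranges: [-168.41, 168.41], [-55.51, 124.54], [10.69, 146.95], [-70.63, 250.63], [1, 178], [-165.06, 165.06]. Speed limits (degrees/s): [136.94, 136.94, 172.46, 180, 180, 180].

## Interface

Orientations are given as [roll, pitch, yaw] about the fixed x, y, z axes, in that order (R = Rz(yaw) Ry(pitch) Rx(roll)).
In Python, from cell import robot gives the robot as it stands.
- The arm moves only by the shell command python3 inch.py 'ROWS'. ROWS is rows parted by semicolons, their numbers by spaces, 1 to 10 of them, each of 5 numbers: dx, dy, dz in m, then a turn about the tool's z in degrees, then the finger opening in m; each row is the pose to reach, as a shift and turn from the pose commanded when the command began, along the tool's axes at that moment; what a row does not reach only later rows make up. A row lasts 1/10 s, in which the tool goes at most 0.05 m and 8.59 degrees, less where a joint would pass 70% of its speed; a pose out of reach is approached as far as the arm can. The fingers move at their own pace and stop on an object; the grip force is fixed at half the most. Time passes only in rows, so rows that do not move let the fingers close. It prints the time, the measured TCP pose, the force, the opening and the grip force at its end.
- robot.state(): the state, without advancing time (a new reading comes with each control period).
- robot.grab_frame(name): name is "side" or "top" or "wrist"; returns the picture (420x560x3 uint8, red, green, blue); there is no depth.
- robot.camera_model(name): a dict with "vfov" (degrees; the focal length in pixels is half the picture's height over the tangent of half this angle, whatever the lens; pixels are square), "cx", "cy" (the principal point, pixels), "rvec" (rotation vector, rad) and "tvec" (3), from world to camera coordinates, as OpenCV has them. Camera axes: x right, y down, z forward; pixel columns grow to the right and rows downward; lengths in m; the calibration is good to about 2 mm. A picture is of the moment at which its call begins: read the wrist's pose just before it. camera_model takes no time and is no camera call; for the wrist camera it gives the pose at the moment of the call.
- robot.close_job(): hands the job in; it is judged then, once.
The state is a dict: "t": time; "joint_pos": joint angles; "joint_vel": joint speeds; "effort": joint torques, N m; "position": TCP position; "eef_rot": TCP orientation; "wrist_force": force on the tool from outside, world axes, zero at the start; "ft_torque": the same for the moment, N m; "width": finger opening in m; "finger_force": force on a finger pad.
Only numpy, scipy, OpenCV 4.12 (cv2) and the standard library are available. Lean on these libraries where they do the work, as an engineer would, in place of code of your own. Each camera call takes 0.05 s, during which the arm holds its last target. There are 200 camera calls.

## Working session

There is one attempt and no reset: what is moved stays moved. The work goes in short steps, Python scripts to look and compute and a shell command to move; the robot and the scene stay as the last step left them, time stands still between calls to the robot, and variables do not carry over. Pictures are saved under pics/ and viewed, at most 10 in all, crops included, and the job is handed in when it is done.

```bash
ls; mkdir -p pics
python3 - <<'E'
from cell import robot
import cv2,numpy as np
s=robot.state();print(s['t'],s['position'],s['eef_rot'],s['width'],robot.grip_point_offset)
for n in ['side','top']:
    m=robot.camera_model(n);print(n,m)
    f=robot.grab_frame(n);cv2.imwrite(f'pics/{n}0.png',f[:,:,::-1])
E
```

```text
cell.py
inch.py
pics
0.0 [ 0.14597252 -0.50404655  0.23816461] [-1.79928391e+02 -1.59107693e-02  1.61463267e+01] 0.08845770932386779 0.0187
side {'vfov': 51.20568598241348, 'cx': 282.25922889886465, 'cy': 213.8498597674286, 'rvec': array([ 0.37861056, -2.592585  ,  1.4228392 ]), 'tvec': array([0.49890945, 0.17655861, 1.07607971])}
top {'vfov': 53.25670138054631, 'cx': 285.8445248167003, 'cy': 208.8408419046739, 'rvec': array([ 2.18473287, -2.13837586,  0.12921009]), 'tvec': array([-0.03595248,  0.53863177,  1.25734721])}
```

View pics/top0.png

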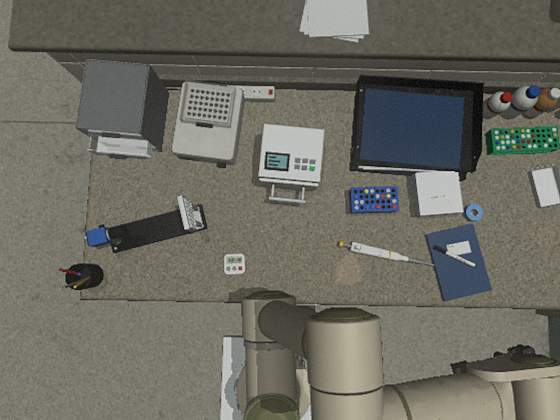

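View pics/side0.png

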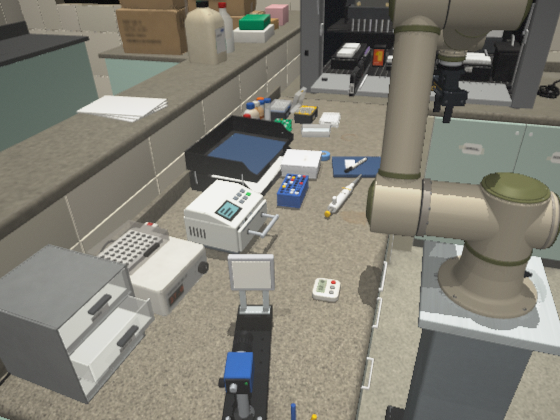

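The top view shows the photometer near (291,155), with its handle bar near (287,200). The station runs from the camera (97,236) to the panel (192,213), and the timer is at (234,264). I'll zoom in to get accurate pixel positions.

```bash
cat > h.py <<'E'
import numpy as np,cv2
from cell import robot
def K(m):
    f=210/np.tan(np.radians(m['vfov']/2)); return np.array([[f,0,m['cx']],[0,f,m['cy']],[0,0,1.]])
def ray(m,uv):
    R=cv2.Rodrigues(m['rvec'])[0]; d=R.T@np.linalg.inv(K(m))@np.array([uv[0],uv[1],1.]); return -R.T@m['tvec'],d/np.linalg.norm(d)
def onz(m,uv,z):
    c,d=ray(m,uv); return c+d*(z-c[2])/d[2]
def proj(m,P):
    return cv2.projectPoints(np.array(P,float).reshape(-1,3),m['rvec'],m['tvec'],K(m),None)[0].reshape(-1,2)
E
python3 - <<'E'
import cv2,numpy as np
f=cv2.imread('pics/top0.png')
a=cv2.resize(f[115:215,245:345],None,fx=6,fy=6,interpolation=cv2.INTER_CUBIC)
cv2.imwrite('pics/p.png',a)
a=cv2.resize(f[185:275,80:215],None,fx=5.9,fy=5.9,interpolation=cv2.INTER_CUBIC)
cv2.imwrite('pics/s.png',a)
E
```

```text
(no output)
```

View pics/p.png

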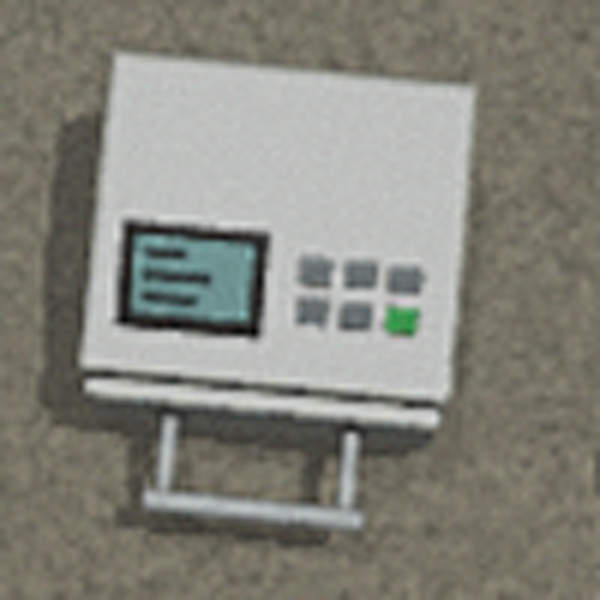

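View pics/s.png

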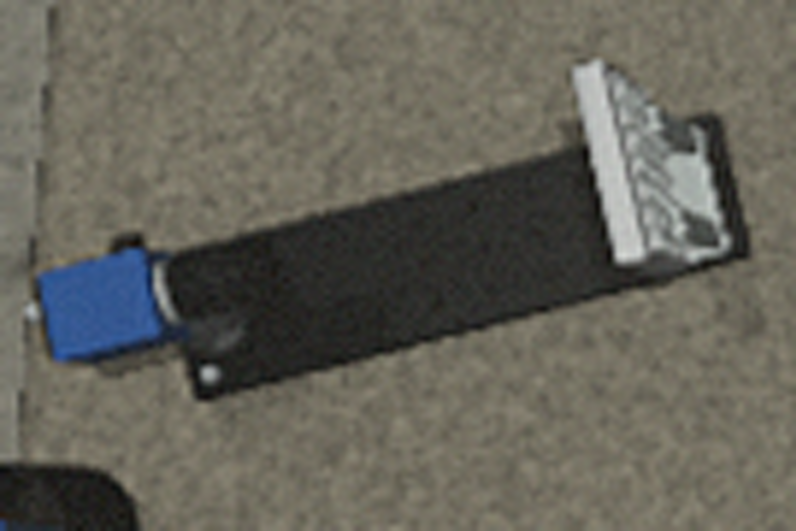

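The photometer crop shows the handle ends at (147,498) and (361,520), the front roof edge from (82,368) to (448,402), and the rear corners at (117,54) and (474,87). The station crop shows base corners at (748,255), (718,115) and (203,400), the panel face top edge from (574,68) to (614,262), and the camera top corners.

Run:
```python
from h import *
m=robot.camera_model('top'); np.set_printoptions(precision=4,suppress=True)
P=lambda x,y,z:onz(m,(245+(x+.5)/6-.5,115+(y+.5)/6-.5),z)
S=lambda x,y,z:onz(m,(80+(x+.5)/5.9-.5,185+(y+.5)/5.9-.5),z)
ang=lambda a,b:np.degrees(np.arctan2(*(b-a)[1::-1]))
h1,h2=P(147,498,.056),P(361,520,.056); print('handle',h1,h2,(h1+h2)/2,np.linalg.norm(h1-h2),ang(h2,h1)-90)
f1,f2=P(82,368,.095),P(448,402,.095); b1,b2=P(117,54,.12),P(474,87,.12)
print('roof',(f1+f2)/2,np.linalg.norm(f1-f2),ang(f2,f1)-90,(b1+b2)/2,ang(b2,b1)-90,np.linalg.norm(b1-b2), ang((f1+f2)/2,(b1+b2)/2),np.linalg.norm(((f1+f2)/2-(b1+b2)/2)[:2]))
A,B,C=S(748,255,.012),S(718,115,.012),S(203,400,.012)
print('base',np.linalg.norm(A-B),np.linalg.norm(A-C),ang(B,A),ang(A,C),'yaw from long',ang(A,C)-90,'ctr',(B+C)/2)
p1,p2=S(574,68,.175),S(614,262,.175); print('panel',(p1+p2)/2,np.linalg.norm(p1-p2),ang(p2,p1))
c=[S(*q,.15) for q in [(38,275),(143,250),(165,340),(55,362)]]; cc=sum(c)/4
print('cam',cc,c, 'axis ang',ang((p1+p2)/2,cc)-90)
```

```text
handle [0.5696 0.0271 0.056 ] [ 0.5608 -0.0811  0.056 ] [ 0.5652 -0.027   0.056 ] 0.10855418558978443 -4.682744436531806
roof [ 0.6214 -0.031   0.095 ] 0.18077718154666822 -4.137645361348618 [ 0.7731 -0.0425  0.12  ] -4.1692225567787915 0.175321084957293 -4.361231308700404 0.15212381984770806
base 0.0763676126608339 0.29298785601876026 -165.49909179350482 106.2450244020771 yaw from long 16.245024402077107 ctr [0.4729 0.3714 0.012 ]
panel [0.5061 0.2635 0.175 ] 0.09268015862054299 14.408632612776051
cam [0.4367 0.4978 0.15  ] [array([0.451 , 0.5281, 0.15  ]), array([0.4638, 0.4797, 0.15  ]), array([0.4218, 0.4664, 0.15  ]), array([0.4105, 0.517 , 0.15  ])] axis ang 16.50235683161422
```

```bash
cat >> h.py <<'E'
def d(p,yaw):
    s=robot.state(); q=np.array(s['position']); y=np.radians(s['eef_rot'][2]); D=np.array(p)-q
    print('rows: %.4f %.4f %.4f turn %.2f'%(D@[np.cos(y),np.sin(y),0],D@[np.sin(y),-np.cos(y),0],-D[2],-((yaw-s['eef_rot'][2]+180)%360-180)),s['t'])
E
python3 -c "
from h import *
d([.555,-.027,.22],85.6)"
```

```text
rows: 0.5256 -0.3445 0.0182 turn -69.45 0.1
```

```bash
R='0'; python3 inch.py '0.04 -0.026 0 -5 0.045; 0.08 -0.052 0 -10 0.045; 0.12 -0.078 0 -15 0.045; 0.16 -0.104 0 -20 0.045; 0.2 -0.13 0 -26 0.045; 0.24 -0.156 0 -31 0.045; 0.28 -0.182 0 -37 0.045; 0.32 -0.208 0 -42 0.045; 0.36 -0.234 0 -47 0.045; 0.4 -0.26 0 -53 0.045'; python3 -c "
from h import *
d([.555,-.027,.22],85.6)"
```

```text
t: 1.1
position: [0.4588, -0.1415, 0.2386]
eef_rot: [-180.0, 0.0, 69.4]
wrist_force: [0.4, -1.2, 0.3]
width: 0.0452
finger_force: 0.0
rows: 0.1410 0.0497 0.0186 turn -16.23 1.1
```

```bash
python3 inch.py '0.04 0.014 0.005 -5 0.045; 0.08 0.028 0.01 -10 0.045; 0.12 0.042 0.015 -14 0.045; 0.141 0.0497 0.0186 -16.2 0.045; 0.141 0.0497 0.0186 -16.2 0.045; 0.141 0.0497 0.0186 -16.2 0.045'
python3 - <<'E'
from h import *
m=robot.camera_model('wrist');f=robot.grab_frame('wrist');cv2.imwrite('pics/w1.png',f[:,:,::-1])
print(m); print(proj(m,[[.5696,.0271,.056],[.5608,-.0811,.056]]))
E
```

```text
t: 1.7
position: [0.5542, -0.0293, 0.2198]
eef_rot: [-179.9, 0.0, 85.3]
wrist_force: [-0.8, 0.2, 0.4]
width: 0.0452
finger_force: 0.0
{'vfov': 63.10644417325526, 'cx': 283.248616664025, 'cy': 208.70270691350683, 'rvec': array([-2.86375667,  0.11618142,  0.01504902]), 'tvec': array([-0.55537532, -0.01710402,  0.37472104])}
[[294.83051656 126.64056252]
 [293.77853671 241.92904823]]
```

View pics/w1.png

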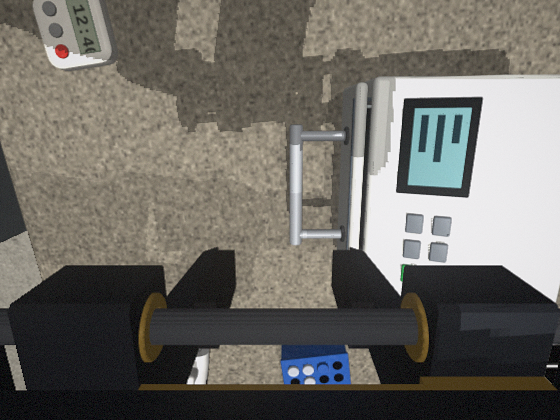

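The wrist view shows the handle bar running from (295.5,125) to (295,246), which matches the prediction to about 1.5 px. Next I'll work out the descent.

Run:
```python
from h import *
m=robot.camera_model('wrist')
a,b=onz(m,(295.5,125),.058),onz(m,(295,246),.058);print(a,b,(a+b)/2,np.linalg.norm(a-b),np.degrees(np.arctan2(*(a-b)[1::-1]))-90)
c=(a+b)/2; d([c[0],c[1],.040],85.5)
```

```text
[0.57025157 0.02798014 0.058     ] [ 0.5615761  -0.08526037  0.058     ] [ 0.56591383 -0.02864012  0.058     ] 0.11357234188822679 -4.3809339343918055
rows: 0.0022 0.0117 0.1800 turn -0.22 1.75
```

```bash
python3 inch.py '0.0022 0.0117 0.04 0 0.045; 0.0022 0.0117 0.08 0 0.045; 0.0022 0.0117 0.12 0 0.045; 0.0022 0.0117 0.15 0 0.045; 0.0022 0.0117 0.18 0 0.045; 0.0022 0.0117 0.18 0 0.045; 0.0022 0.0117 0.18 0 0.005; 0.0022 0.0117 0.18 0 0.005; 0.0022 0.0117 0.18 0 0.005; 0.0022 0.0117 0.18 0 0.005'; python3 -c "
from h import *
d([.56591-.083*np.cos(np.radians(4.38)),-.0286+.083*np.sin(np.radians(4.38)),.04],85.6)"
```

```text
t: 2.75
position: [0.5664, -0.0282, 0.0405]
eef_rot: [180.0, 0.0, 85.3]
wrist_force: [-0.3, 0.7, -0.2]
width: 0.0151
finger_force: 0.0
rows: -0.0008 -0.0834 0.0005 turn -0.27 2.75
```

```bash
python3 inch.py '0 0 0 0 0.005; 0 0 0 0 0.005; 0 -0.01 0 0 0.005; 0 -0.022 0 0 0.005; 0 -0.036 0 0 0.005; 0 -0.05 0 0 0.005; 0 -0.064 0 0 0.005; 0 -0.076 0 0 0.005; 0 -0.084 0 0 0.005; 0 -0.084 0 0 0.005'
```

```text
t: 3.75
position: [0.4819, -0.0217, 0.0403]
eef_rot: [-180.0, 0.1, 85.4]
wrist_force: [-2.5, -4.3, -0.6]
width: 0.0109
finger_force: 29.9
```

```bash
python3 inch.py '0 0 0 0 0.045; 0 0 0 0 0.045; 0 0 0 0 0.045; 0 0 0 0 0.045; 0 0 -0.03 0 0.045; 0 0 -0.07 0 0.045; 0 0 -0.11 0 0.045; 0 0 -0.15 0 0.045; 0 0 -0.18 0 0.045; 0 0 -0.18 0 0.045'
python3 - <<'E'
from h import *
m=robot.camera_model('wrist');f=robot.grab_frame('wrist');cv2.imwrite('pics/w2.png',f[:,:,::-1])
t=robot.camera_model('top');g=robot.grab_frame('top');cv2.imwrite('pics/top2.png',g[:,:,::-1])
print(robot.state()['position'],{k:v.tolist() if hasattr(v,'tolist') else v for k,v in m.items()})
E
```

```text
t: 4.75
position: [0.4841, -0.0215, 0.2239]
eef_rot: [179.6, 0.1, 85.4]
wrist_force: [0.2, 0.5, -0.6]
width: 0.045
finger_force: 0.0
[ 0.48255769 -0.02107376  0.21986584] {'vfov': 63.10644417325526, 'cx': 283.248616664025, 'cy': 208.70270691350683, 'rvec': [-2.8621149954169565, 0.11722601585461341, 0.003238510998861718], 'tvec': [-0.48666885324889564, -0.01548657933326675, 0.37538062763332364]}
```

View pics/w2.png

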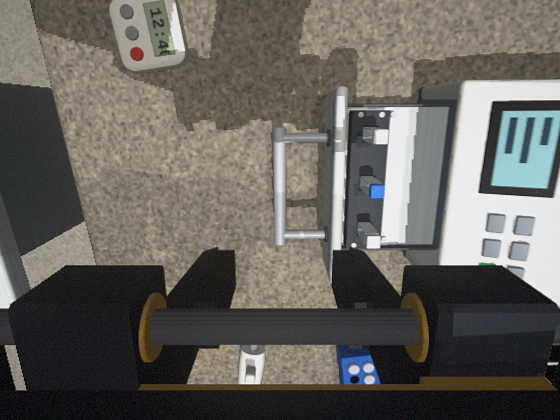

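The blue stopper is in the middle pocket at about (378,190), with white ones at (376,136) and (371,240). The drawer is fully out.

Run:
```python
from h import *
for n,file,roi in [('wrist','w2',(350,180,420,210)),('top','top2',(260,150,320,215))]:
    m=robot.camera_model(n); f=cv2.imread(f'pics/{file}.png').astype(int)
    x0,y0,x1,y1=roi; c=f[y0:y1,x0:x1]; M=((c[:,:,0]-c[:,:,2]>50)&(c[:,:,0]-c[:,:,1]>30)).astype(np.uint8)
    k,l,st,ce=cv2.connectedComponentsWithStats(M); i=1+np.argmax(st[1:,4]); print(n,st[i]+[x0,y0,0,0,0],ce[i]+[x0,y0])
    print(onz(m,ce[i]+[x0,y0],.074))
m=robot.camera_model('wrist')
a,b=onz(m,(279.5,128),.058),onz(m,(280,246),.058);c=(a+b)/2;print(a,b,c)
for u in [(382,136),(379,191),(374,242)]:print(onz(m,u,.075))
```

```text
wrist [370 185  15  14 203] [376.83251232 191.32512315]
[ 0.56507593 -0.02457257  0.074     ]Traceback (most recent call last):
  File "<stdin>", line 5, in <module>
    return _wrapfunc(a, 'argmax', axis=axis, out=out, **kwds)
    return bound(*args, **kwds)
ValueError: attempt to get argmax of an empty sequence
```

```bash
python3 -c "
from h import *
d([.565,-.027,.18],175.6)"
```

```text
rows: 0.0008 0.0827 0.0399 turn -90.25 4.85
```

```bash
python3 inch.py '0 0.01 0 -8.5 0.034; 0 0.02 0 -17 0.034; 0 0.03 0 -25.5 0.034; 0 0.04 0 -34 0.034; 0 0.05 0 -42.5 0.034; 0 0.06 0 -51 0.034; 0 0.07 0 -59.5 0.034; 0 0.08 0 -68 0.034; 0.0008 0.0827 0.02 -76.5 0.034; 0.0008 0.0827 0.04 -85 0.034' >/dev/null; python3 inch.py '0 0 0 -5.3 0.034; 0 0 0 -5.3 0.034; 0 0 0 -5.3 0.034; 0 0 0 -5.3 0.034; 0 0 0 -5.3 0.034'
python3 - <<'E'
from h import *
m=robot.camera_model('wrist');f=robot.grab_frame('wrist');cv2.imwrite('pics/w3.png',f[:,:,::-1])
s=robot.state();print(s['position'],s['eef_rot'])
print('pred',proj(m,[[.565,-.027,.075]]))
np.savez('w3.npz',**m)
E
```

```text
t: 6.35
position: [0.5652, -0.0271, 0.1802]
eef_rot: [-180.0, 0.0, 175.6]
wrist_force: [-0.2, -0.2, -0.4]
width: 0.0347
finger_force: 0.0
[ 0.5651745  -0.02712767  0.18022998] [-1.79999447e+02  1.40672789e-02  1.75594753e+02]
pred [[283.32631329 206.28346117]]
```

View pics/w3.png

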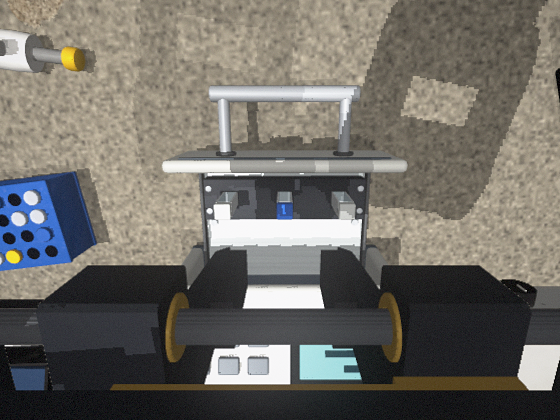

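The blue stopper is at (285,209) between the white ones at (224,209) and (346,209). The bar is level in the image, so the yaw is right.

Run:
```python
from h import *
m=dict(np.load('w3.npz')); f=cv2.imread('pics/w3.png').astype(int)
c=f[185:230,265:305]; M=((c[:,:,0]-c[:,:,2]>50)&(c[:,:,0]-c[:,:,1]>30)).astype(np.uint8)
k,l,st,ce=cv2.connectedComponentsWithStats(M); i=1+np.argmax(st[1:,4]); print(st[i]+[265,185,0,0,0],ce[i]+[265,185])
u=ce[i]+[265,185]; print(onz(m,u,.073))
for r in range(198,222,2): print(r,f[r,276:295,0])
a,b=onz(m,(209,93),.058),onz(m,(359.5,93),.058);print('bar',(a+b)/2,np.degrees(np.arctan2(*(b-a)[1::-1])))
w=[onz(m,(x,209),.074) for x in (224,346)];print((w[0]+w[1])/2)
```

```text
[277 203  16  17 268] [284.44776119 210.94029851]
[ 0.56933123 -0.02646663  0.073     ]
198 [ 67 109 129 130 144 141 142 139 140 142 139 145 166 157 114 115  71  54
  64]
200 [ 77 130 121 130 142 141 140 139 142 141 141 148 163 152 125 124  92  55
  68]
202 [ 83 137 103 118 126 124 127 119 126 122 126 128 125 124 113 116 123  52
  72]
204 [ 82 125 136 135 135 148 184 188 175 136 134 134 136 135 134 135 109  56
  72]
206 [ 88 150 153 148 145 185 250 248 238 141 152 151 149 154 150 153 130  56
  70]
208 [ 89 143 156 153 150 154 204 246 236 141 148 150 152 149 151 147 127  57
  72]
210 [ 92 142 157 151 148 147 183 249 235 145 147 151 150 154 148 147 132  65
  69]
212 [ 95 146 151 151 151 147 185 246 241 226 146 148 150 147 152 151 127  82
  90]
214 [ 98 155 188 179 148 147 152 177 174 168 148 148 150 148 149 152 128  84
  93]
216 [ 93 165 191 189 181 181 181 182 179 184 185 186 184 188 186 185 145  85
  95]
218 [ 95 168 187 182 189 188 186 186 188 187 186 190 189 192 189 182 130  76
  83]
220 [252 251 249 250 249 249 249 250 249 249 249 249 250 249 249 249 251 251
 251]
bar [ 0.48261668 -0.01998886  0.058     ] 85.5987243642654
[ 0.56752785 -0.02591248  0.074     ]
```

Run:
```python
from h import *
m=dict(np.load('w3.npz')); print('cam',ray(m,(283,209)))
a=np.radians(-4.4);ex=np.array([np.cos(a),np.sin(a),0]);ey=np.array([-np.sin(a),np.cos(a),0])
for z in (.075,.067,.036):
  print(z,proj(m,[np.array([.565,-.027,z])+sx*.00625*ex+sy*.00625*ey for sx,sy in [(-1,-1),(-1,1),(1,1),(1,-1)]]).round(1).tolist())
```

```text
cam (array([ 0.49573681, -0.02159919,  0.32607177]), array([ 0.27343067, -0.02226891, -0.9616339 ]))
0.075 [[275.1, 198.3], [291.6, 198.3], [291.5, 214.1], [275.2, 214.1]]
0.067 [[275.3, 195.8], [291.4, 195.8], [291.2, 211.2], [275.4, 211.2]]
0.036 [[276.1, 187.3], [290.6, 187.3], [290.5, 201.3], [276.2, 201.3]]
```

```bash
python3 -c "
from h import *
d([.5693,-.0263,.041],175.6)"
```

```text
rows: -0.0040 0.0011 0.1392 turn -0.01 6.4
```

```bash
python3 inch.py '-0.004 0.001 0.03 0 0.034; -0.004 0.001 0.06 0 0.034; -0.004 0.001 0.08 0 0.034; -0.004 0.001 0.1 0 0.034; -0.004 0.001 0.12 0 0.034; -0.004 0.001 0.13 0 0.034; -0.004 0.001 0.139 0 0.034; -0.004 0.001 0.139 0 0.034; -0.004 0.001 0.139 0 0.034' && python3 inch.py '0 0 0 0 0.024; 0 0 0 0 0.02; 0 0 0 0 0.018; 0 0 0 0 0.016; 0 0 0 0 0.014; 0 0 0 0 0.012; 0 0 0 0 0.008; 0 0 0 0 0.008; 0 0 0 0 0.008; 0 0 0 0 0.008'
```

```text
t: 7.3
position: [0.5696, -0.0265, 0.0418]
eef_rot: [-180.0, 0.1, 175.6]
wrist_force: [0.5, -0.2, -0.2]
width: 0.0339
finger_force: 0.0
t: 8.3
position: [0.5692, -0.0264, 0.0412]
eef_rot: [-180.0, 0.0, 175.6]
wrist_force: [-0.2, 0.4, 0.7]
width: 0.0122
finger_force: 30.0
```

```bash
python3 inch.py '0 0 -0.005 0 0.008; 0 0 -0.015 0 0.008; 0 0 -0.035 0 0.008; 0 0 -0.06 0 0.008; 0 0 -0.09 0 0.008; 0 0 -0.12 0 0.008; 0 0 -0.15 0 0.008; 0 0 -0.18 0 0.008; 0 0 -0.2 0 0.008; 0 0 -0.2 0 0.008'
python3 - <<'E'
from h import *
d([.4827,.3452,.24],106)
m=robot.camera_model('side');f=robot.grab_frame('side');
a=cv2.resize(f[170:420,170:330],None,fx=2.4,fy=2.4,interpolation=cv2.INTER_CUBIC)
cv2.imwrite('pics/s4.png',a[:,:,::-1])
E
```

```text
t: 9.3
position: [0.57, -0.0266, 0.2445]
eef_rot: [-179.9, 0.3, 175.7]
wrist_force: [-0.4, 1.0, 0.0]
width: 0.0124
finger_force: 30.0
rows: 0.1152 0.3641 0.0045 turn 69.65 9.3
```

View pics/s4.png

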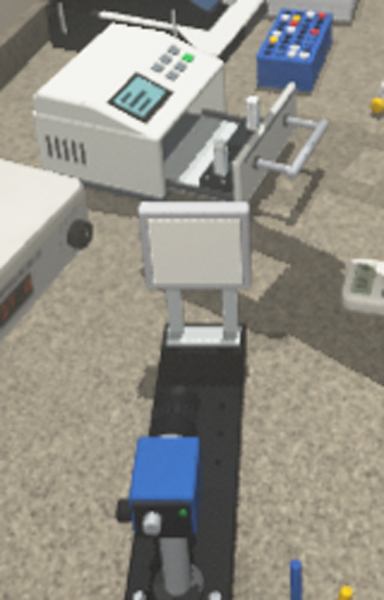

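The blue cuvette is gone from its pocket (held above, out of the crop), and both white ones are seated. In the crop, the panel's top edge runs from (140,203) to (249,203) and the camera's front top edge from (142,437) to (199,437). The lens front tip is near (180,389). I'll cross-check the station with this view.

Run:
```python
from h import *
np.set_printoptions(precision=4,suppress=True)
m=robot.camera_model('side');t=robot.camera_model('top')
G=lambda x,y:(170+(x+.5)/2.4-.5,170+(y+.5)/2.4-.5)
S=lambda x,y:(80+(x+.5)/5.9-.5,185+(y+.5)/5.9-.5)
for n,q,z in [('pL',(140,203),.175),('pR',(249,203),.175),('cFL',(142,437),.15),('cFR',(199,437),.15),('lens',(180,389),.145),('base br',(164,325),.012),('base fr',(245,326),.012)]: print(n,onz(m,G(*q),z))
def tri(u,v):
    P=[K(c)@np.c_[cv2.Rodrigues(c['rvec'])[0],c['tvec']] for c in (m,t)]
    X=cv2.triangulatePoints(P[0],P[1],np.array(u,float).reshape(2,1),np.array(v,float).reshape(2,1))[:,0];return X[:3]/X[3]
print('tri',tri(G(140,203),S(574,68)),tri(G(249,203),S(614,262)))
# prediction of lens front, panel face from current estimate
y=np.radians(16);ey=np.array([-np.sin(y),np.cos(y),0]);ex=np.array([np.cos(y),np.sin(y),0]);V=np.array([.4827,.3452,0])
for n,p in [('lensfront top',V+.085*ey+[0,0,.145]),('base ctr',V+[0,0,.012])]:
    a=proj(m,p)[0];b=proj(t,p)[0];print(n,(a-170+.5)*2.4-.5,(b-[80,185]+.5)*5.9-.5)
```

```text
pL [0.5562 0.2629 0.175 ]
pR [0.4649 0.237  0.175 ]
cFL [0.4645 0.4789 0.15  ]
cFR [0.4264 0.4678 0.15  ]
lens [0.4571 0.4264 0.145 ]
base br [0.5545 0.2427 0.012 ]
base fr [0.4787 0.2223 0.012 ]
tri [0.5504 0.273  0.1836] [0.4605 0.2495 0.1852]
lensfront top [176.9657 388.8611] [258.6198 262.6798]
base ctr [196.2836 421.5052] [513.1289 239.0697]
```

```bash
python3 inch.py '0.012 0.037 0 7 0.008; 0.024 0.074 0 14 0.008; 0.036 0.11 0 21 0.008; 0.048 0.147 0 28 0.008; 0.06 0.184 0 35 0.008; 0.072 0.22 0 42 0.008; 0.084 0.257 0 49 0.008; 0.096 0.294 0 56 0.008; 0.108 0.33 0 63 0.008; 0.115 0.36 0 69.5 0.008'; python3 inch.py '0 0 0 0 0.008; 0 0 0 0 0.008; 0 0 0 0 0.008'; python3 -c "
from h import *
d([.4815,.3449,.1242],106.1)"
```

```text
t: 10.35
position: [0.4804, 0.3429, 0.2396]
eef_rot: [-179.9, 0.0, 105.9]
wrist_force: [-0.2, -0.2, 0.7]
width: 0.0118
finger_force: 30.0
t: 10.65
position: [0.482, 0.3403, 0.2404]
eef_rot: [-179.9, 0.0, 106.2]
wrist_force: [0.8, -1.0, 0.4]
width: 0.0121
finger_force: 30.0
rows: 0.0046 0.0008 0.1162 turn 0.06 10.65
```

```bash
python3 inch.py '0.0046 0.001 0.02 0 0.008; 0.0046 0.001 0.04 0 0.008; 0.0046 0.001 0.06 0 0.008; 0.0046 0.001 0.08 0 0.008; 0.0046 0.001 0.1 0 0.008; 0.0046 0.001 0.11 0 0.008; 0.0046 0.001 0.116 0 0.008; 0.0046 0.001 0.116 0 0.008; 0.0046 0.001 0.116 0 0.008; 0.0046 0.001 0.116 0 0.008'
python3 - <<'E'
from h import *
d([.4815,.3449,.1242],106.1)
m=robot.camera_model('side');f=robot.grab_frame('side')
a=cv2.resize(f[220:390,190:320],None,fx=3.5,fy=3.5,interpolation=cv2.INTER_CUBIC)
cv2.imwrite('pics/s5.png',a[:,:,::-1])
E
```

```text
t: 11.65
position: [0.482, 0.3461, 0.126]
eef_rot: [179.9, -0.0, 106.1]
wrist_force: [0.3, -0.2, -0.3]
width: 0.0122
finger_force: 30.0
rows: -0.0010 -0.0008 0.0018 turn 0.04 11.65
```

View pics/s5.png

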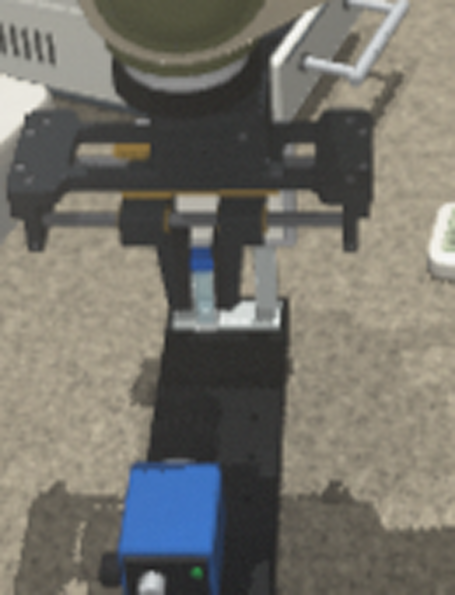

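The cuvette is held upright between the panel and the lens, with its stopper at crop (202,258). I'll check its height against the expected projection.

```bash
python3 inch.py '-0.001 -0.0008 0.0012 0 0.008; -0.001 -0.0008 0.0012 0 0.008; -0.001 -0.0008 0.0012 0 0.008; -0.001 -0.0008 0.0012 0 0.008; -0.001 -0.0008 0.0012 0 0.008; -0.001 -0.0008 0.0012 0 0.008'
python3 - <<'E'
from h import *
d([.4815,.3449,.1242],106.1)
m=robot.camera_model('side')
for z in (.145,.153,.161,.106): print(z,(proj(m,[.482,.3461,z+.002])[0]-[190,220]+.5)*3.5-.5)
f=cv2.imread('pics/s5.png').astype(int)[200:340,180:230]
M=(f[:,:,0]-f[:,:,2]>60); ys,xs=np.nonzero(M);print(ys.min()+200,ys.max()+200,xs.mean()+180,ys.mean()+200)
s=robot.state();print(s['joint_vel'],s['finger_force'])
E
```

```text
t: 12.3
position: [0.4811, 0.3448, 0.1239]
eef_rot: [180.0, -0.0, 106.1]
wrist_force: [-0.7, 0.5, -0.1]
width: 0.012
finger_force: 30.0
rows: -0.0000 0.0004 -0.0003 turn 0.05 12.3
0.145 [203.41945588 273.49853393]
0.153 [202.53856822 262.64781267]
0.161 [201.64866045 251.68598235]
0.106 [207.58900468 324.85878533]
249 270 201.10696517412936 260.4925373134328
[-0.02108312  0.01169019 -0.02294588  0.12425492 -0.03735772  0.03002687] 29.999956274405122
```

```bash
python3 inch.py '0 0 0 0 0.008; 0 0 0 0 0.008; 0 0 0 0 0.008'; python3 -c "
from cell import robot
print(robot.close_job())"
```

```text
t: 12.6
position: [0.4811, 0.3448, 0.1239]
eef_rot: [-180.0, -0.0, 106.1]
wrist_force: [-0.5, -0.0, -0.1]
width: 0.0123
finger_force: 30.0
the job is handed in; nothing more can be done
None
```

I handed the job in at 12.6 s with the blue-stoppered cuvette gripped by its frosted sides and held still at the view point, placed there from camera measurements; no verdict came back, so success isn't confirmed.

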